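# Clamp the fallen oil bottle, four clicks

## Robot

A 6-joint arm with a two-finger parallel gripper is mounted at the origin on a cart in front of the work surface, level with it; the furniture and walls round the work are solid. World frame = base frame: x ahead of the robot, y to its left, z up, the work surface at z = 0. Lengths are in m, angles in degrees, forces in N, time in s.
With the tool pointing down it reaches from about 0.25 to 0.725 m from the base axis. Payload 9.7 kg.
Tool frame: the origin (TCP) lies between the finger pads; the fingertips stand 22 mm ahead of it and the grasp point (between the pads) lies 3 mm ahead of it; z points along the fingers, y is the line along which they close (so a half turn about z gives the same grasp; the last joint's range is limited). The gripper opens to 85 mm and grips with 20 to 120 N. Pads are 22 mm wide; open, the fingers measure 114 mm over their backs; the gripper's body (76 mm by 85 mm) begins 54 mm behind the grasp point. The pads swing forward as they close: fully open they stand 13 mm farther back than shut.
Start: joints at [64.114, 4.979, 10.078, 95.1, 0, 90], TCP at [0.24, 0.495, 0.253] pointing down, gripper open.
Joint ranges: [-179.16, 179.16], [-48.56, 103.87], [-65.8, 70.77], [-126.05, 130.52], [-82.76, 87.17], [-180, 180]. Speed limits (degrees/s): [127.2, 127.2, 147.25, 180, 180, 180].

## Interface

Orientations are given as [roll, pitch, yaw] about the fixed x, y, z axes, in that order (R = Rz(yaw) Ry(pitch) Rx(roll)).
In Python, from workcell import bot, viewer, finder gives the robot as it stands.
- The arm moves only by the tool move_arm, never from a script. Its arguments are lists of equal length, an entry for each row: "offset": the shift along the tool's x, y, z in cm, a list of three; "twist": the turn, a rotation vector about the tool's x, y, z in rad, a list of three; "grip": the opening, from 0 (shut) to 1 (fully open). In form: {"offset": [[x, y, z], ...], "twist": [[ax, ay, az], ...], "grip": [grip, ...]}. A call has 1 to 5 rows; each row shifts and turns the commanded pose from where the row before left it, along the tool's axes as they then stand; what a row does not reach is not made up. A row lasts 1/10 s, in which the tool goes at most 50 mm and 8.59 degrees, less where a joint would pass 70% of its speed; a pose out of reach is approached as far as the arm can. A call is refused whole if a number of a shift passes 5 or a number of a turn 0.15, either way. A call with a gripper value outside its range is refused whole. The fingers move at their own pace and stop on an object; "force" is the grip in N (left out, the last holds). Time passes only in rows, so rows that do not move let the fingers close. It gives the time, the measured TCP pose, the force, the opening and the grip force at its end, in the units of the state.
- bot.get_obs(): the state, without advancing time (a new reading comes with each control period).
- viewer.camera(name): name is "scene" or "top"; returns a dict with "color" (400x640x3 uint8, red, green, blue), "depth" (400x640 float32, m along the optical axis (not along the pixel's ray), 0 where there is no reading), "vfov" (degrees; the focal length in pixels is half the picture's height over the tangent of half this angle, whatever the lens; pixels are square), "cx", "cy" (the principal point, pixels), "position" and "attitude" of the camera in the world. Camera axes: x right, y down, z forward; pixel columns grow to the right and rows downward; lengths in m; the calibration is good to about 2 mm. A picture is of the moment at which its call begins.
- bot.job_done(): hands the job in; it is judged then, once.
Trained networks look in a picture, given as the dict that the camera call returned (one of the last four; its "shot" number tells which), for a name from the list of things; names that differ only in an ending like _2 or _b are one class to them, and where a whole thing is asked for, a point or a joint stands for the part that bears it (a point fixed in the world has none). Each returns a list of dicts, best first, with "p" (0 to 1); they miss things now and then, are a little off and sometimes report something else, mostly with a low value. They report only what shows in the picture. A call takes as long as a camera call.
- finder.boxes_of(picture, thing): "position" ([column, row] in pixels, amid what is visible of it).
- finder.pinpoint(picture, thing): "position" ([column, row] in pixels: a listed point, or the origin of a listed thing).
The state is a dict: "time": time; "q": joint angles; "qd": joint speeds; "joint_efforts": joint torques, N m; "ee_pos": TCP position; "tcp_rot": TCP orientation; "wrist_force": force on the tool from outside, world axes, zero at the start; "torque": the same for the moment, N m; "opening": finger opening in m; "grasp_force": force on a finger pad.
Only numpy, scipy, OpenCV 4.12 (cv2) and the standard library are available. Lean on these libraries where they do the work, as an engineer would, in place of code of your own. Each camera call takes 0.05 s, during which the arm holds its last target. There are 200 camera calls.

## Task

The oil bottle on the left of the bench has fallen over and its nozzle has seized: stand it upright on the base plate between the open jaws of the lever clamp and take your hand off it. Then pull the clamp's lever round by its knob exactly four clicks from its stop - three leave the bottle loose, a fifth would crush it - and finish still holding the knob there so that I can twist the nozzle off, because the lever springs back open as soon as it is let go. Leave the other things on the bench where they are.

Things in the scene. Friction and masses are not known exactly. Their poses are not given: they have to be found in the camera images.
- oil_bottle: Cream oil bottle, 115 mm tall, lying on the left half of the bench (its twin standing at the far right is not meant). Round body 44 mm wide, straight up to 67 mm from the base, then a shoulder to a 20 mm nozzle cap (96 to 115 mm, fixed). About 0.1 kg. Origin: centre of its underside; z axis from base to cap (level while it lies, 22 mm above the bench; the cap points to the robot or to its left).
- lever_clamp: Grey lever clamp, bolted down on the right half of the bench. Its x axis points away from the robot, from the lever end to the fixed jaw; z up, origin on the bench under the nest. Base plate 10 mm thick, x = -145 to 60 mm, y = +-43. Gear housing x = -134 to -70, y = +-36, 57 mm high, lever hub on it up to 86 mm; click plunger's block y = -69 to -51, 72 mm high. Jaws reach 43 mm above the bench.
- clamp_nest (a point): Spot on the clamp's base plate, 10 mm above the bench, midway between the open jaws: the bottle's underside is to stand here. The bottle then clears both jaws by about 7 mm; closing shifts it 7 mm along the clamp's +x into the fixed jaw, a rubber-lined V whose outer tips stand at x = 18, y = +-24 mm. Axes as the clamp's.
- ratchet_lever: The clamp's steel lever: an 11 mm thick level arm, 85 mm above the bench, with an upright black knob (24 mm wide, 32 mm tall, 88 to 120 mm above the bench) at its free end. Origin at bench height on its vertical pivot axis, 102 mm from the nest along the clamp's -x; the knob goes round it at 100 mm radius. A spring draws it back with 7 to 10 N; up to about 16 N at the knob takes it to four clicks.
- click_lever (a joint): Lever angle, rad. 0 at its stop, where it starts (pointing 140 degrees anticlockwise from the clamp's +x); grows anticlockwise seen from above, swinging the knob from left to right. One click = 15 degrees (0.262 rad, 26 mm at the knob), six in all. A sprung roller drops between wheel teeth at each whole click: the pull swings by some 4 N. Let go, it springs back to 0.
- knob_grip (a point): Middle of the knob, 104 mm above the bench: the point to hold.
- clamp_pad: Sprung flat rubber pad on the moving jaw, 50 mm wide, top 42 mm above the bench; its face stands at the clamp's x = -29 mm when open and comes forward 4.2 mm a click. It meets the bottle just after the third click and presses about 12 N at the fourth. Its origin is the clamp's when open and shifts along x with the jaw.
- pickle_bottle: Bystander: amber bottle, 52 mm wide, 125 mm tall, standing; origin at the centre of its underside.
- tin_round: Bystander: round tin, 66 mm wide, 36 mm high; origin at the centre of its underside.
- felt_wheel: Bystander: felt wheel, 60 mm wide, 14 mm thick, lying flat; origin at the centre of its underside.
- tin_small: Bystander: small round tin, 50 mm wide, 28 mm high, on the left; origin at the centre of its underside.

How it is judged (in metres and radians):
On the way, in this order (a step that is already met when the one before it is completed fails the run):
1. the bottle stands upright on the clamp's base plate between the open jaws, out of the hand, the lever still at its stop (angle between oil_bottle's own z axis and vertical below 0.1 rad and distance between oil_bottle and clamp_nest below 0.015 m and contact force between the fingers and oil_bottle below 0.2 N and linear speed of oil_bottle below 0.02 m/s and value of joint click_lever below 0.1 rad), for 0.2 s.
2. the first click, by the knob in the hand (value of joint click_lever above 0.2 rad and contact force between the fingers and ratchet_lever above 1 N), for 0.05 s.
At the end, for the whole second after the job is handed in: The lever is held by its knob at the fourth click (0.94 to 1.155 rad, fingers pressing on the knob with over 2 N); the bottle stands upright (within 0.1 rad) on the base plate within 20 mm of the nest, pressed by the pad with over 5 N and not touched by the robot (value of joint click_lever between 0.94 and 1.155 rad and contact force between the fingers and ratchet_lever above 2 N and contact force between clamp_pad and oil_bottle above 5 N and angle between oil_bottle's own z axis and vertical below 0.1 rad and distance between oil_bottle and clamp_nest below 0.02 m and contact force between each of the arm, the fingers and oil_bottle below 0.2 N and linear speed of oil_bottle below 0.02 m/s); the arm keeps its last pose, push and grip.
It fails at once if the lever is pulled over a fifth click, which crushes the bottle (value of joint click_lever above 1.2 rad).
It fails at once if another thing on the bench is shifted by more than 30 mm (distance of any of pickle_bottle, tin_round, felt_wheel, tin_small from where it was at the start of the episode above 0.03 m).
It also fails if it takes over 72 s, if anything falls off the work surface, if the arm or the gripper's body presses on something with over 40 N, if the wrist force passes 120 N, or if a joint passes its speed limit or range.

## Working session

There is one attempt and no reset: what is moved stays moved. The work goes in short steps, Python scripts to look and compute and a tool call to move; the robot and the scene stay as the last step left them, time stands still between calls to the robot, and variables do not carry over. Pictures are saved under pics/ and viewed, at most 10 in all, crops included, and the job is handed in when it is done.

Besides the shell and the picture viewer there is one more tool, called after "Request:" in YAML: its name, and indented under it one key for each argument. move_arm: Moves the arm, as the interface text tells. Its arguments: {"type":"object","properties":{"offset":{"type":"array","items":{"type":"array","items":{"type":"number"}}},"twist":{"type":"array","items":{"type":"array","items":{"type":"number"}}},"grip":{"type":"array","items":{"type":"number"}},"force":{"type":"number"}},"required":["offset","twist","grip"]}

```bash
mkdir -p pics; ls; cat > h.py <<'E'
import numpy as np, cv2
from scipy.spatial.transform import Rotation as R
from workcell import bot, viewer, finder
def Rot(a):
    a=np.array(a,float)
    if a.shape==(3,3): return a
    return R.from_euler('xyz',a,degrees=True).as_matrix() if a.size==3 else R.from_quat(a).as_matrix()
def ray(p,px):
    f=p["color"].shape[0]/2/np.tan(np.radians(p["vfov"])/2)
    d=np.array([(px[0]-p["cx"])/f,(px[1]-p["cy"])/f,1])
    return np.array(p["position"]),Rot(p["attitude"])@d
def atz(p,px,z):
    o,d=ray(p,px); return o+d*(z-o[2])/d[2]
def cloud(p):
    f=p["color"].shape[0]/2/np.tan(np.radians(p["vfov"])/2)
    v,u=np.mgrid[:400,:640]; D=p["depth"]
    c=np.stack([(u-p["cx"])/f*D,(v-p["cy"])/f*D,D],-1)
    w=c@Rot(p["attitude"]).T+np.array(p["position"]); w[D==0]=np.nan
    return w
E
python3 - <<'E'
from h import *
for n in("scene","top"):
    p=viewer.camera(n); cv2.imwrite(f"pics/{n}0.png",p["color"][...,::-1])
    print(n,p["vfov"],p["cx"],p["cy"],p["position"],p["attitude"])
    w=cloud(p); np.save(f"pics/{n}0.npy",w)
    for t in["oil_bottle","lever_clamp","clamp_nest","ratchet_lever","knob_grip","pickle_bottle","tin_round","felt_wheel","tin_small"]:
        zz={"clamp_nest":.01,"knob_grip":.104,"oil_bottle":.022}.get(t,0)
        print(t,[(np.round(r["position"]),round(r["p"],2),atz(p,r["position"],zz).round(3)[:2]) for r in finder.pinpoint(p,t)[:3]])
print(bot.get_obs())
E
```

```text
pics
scene 44.86057285350254 320.59179644662873 193.39380959753782 [-0.58930549 -0.84364319  0.97725621] [-122.70815903   -0.92943358  -55.48403623]
oil_bottle [(array([235., 180.]), 0.74, array([0.532, 0.305]))]
lever_clamp [(array([416., 254.]), 0.57, array([ 0.559, -0.435]))]
clamp_nest [(array([413., 248.]), 0.88, array([ 0.568, -0.421])), (array([353., 236.]), 0.52, array([ 0.509, -0.234]))]
ratchet_lever [(array([411., 252.]), 0.74, array([ 0.56, -0.42])), (array([385., 268.]), 0.71, array([ 0.445, -0.389]))]
knob_grip [(array([354., 237.]), 0.68, array([ 0.402, -0.299]))]
pickle_bottle [(array([233., 164.]), 0.54, array([0.646, 0.421]))]
tin_round [(array([437., 288.]), 0.59, array([ 0.458, -0.551])), (array([232., 178.]), 0.31, array([0.565, 0.351]))]
felt_wheel [(array([386., 220.]), 0.75, array([ 0.663, -0.273]))]
tin_small [(array([263., 176.]), 0.57, array([0.646, 0.263]))]
top 47.88339163845519 327.40702761094593 198.9769987411113 [ 0.25030197 -0.07799497  1.59462663] [-168.76316978    0.35921297  -91.24463811]
oil_bottle [(array([227., 213.]), 0.88, array([0.522, 0.282]
[... 661 characters left out ...]
35, array([ 0.467, -0.393]))]
{'time': 1.0, 'q': array([ 6.41115514e+01,  4.97891016e+00,  1.00784071e+01,  9.51005912e+01,
       -1.29149796e-03,  9.00003405e+01]), 'qd': array([-0.06869493,  0.04378972, -0.03395705, -0.02620657,  0.0527919 ,
       -0.07694683]), 'joint_efforts': array([-8.79451136e-05, -5.20114017e+01,  4.64860010e+01,  1.69410749e-03,
       -1.02384277e-05, -3.77089361e-05]), 'ee_pos': array([0.24014222, 0.49479366, 0.25328578]), 'tcp_rot': array([-1.79998906e+02,  1.29150447e-03,  1.54111211e+02]), 'wrist_force': array([ 0.09093733,  0.0851277 , -0.33372322]), 'torque': array([ 0.05943193, -0.01785534,  0.02608709]), 'grasp_force': 0.0, 'opening': 0.08512249897068537}
```

```bash
python3 - <<'E'
import cv2
t=cv2.imread("pics/top0.png");s=cv2.imread("pics/scene0.png")
cv2.imwrite("pics/a.png",cv2.resize(t[130:290,130:250],None,fx=3.5,fy=3.5))
cv2.imwrite("pics/c.png",s)
cv2.imwrite("pics/b.png",cv2.resize(t[140:270,350:510],None,fx=4,fy=4))
E
```

```text
(no output)
```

View pics/a.png

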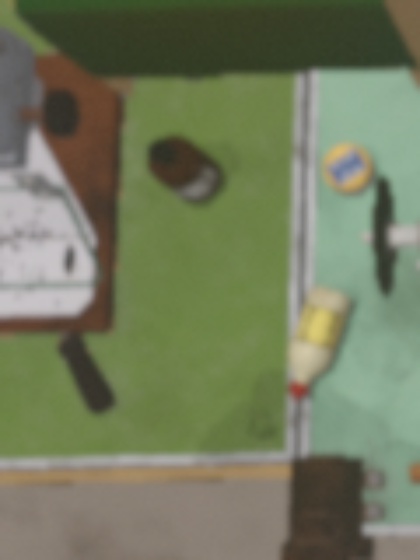

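View pics/b.png

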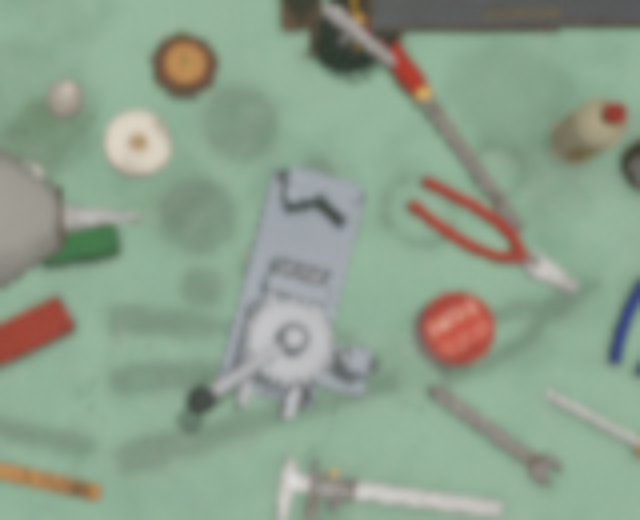

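View pics/c.png

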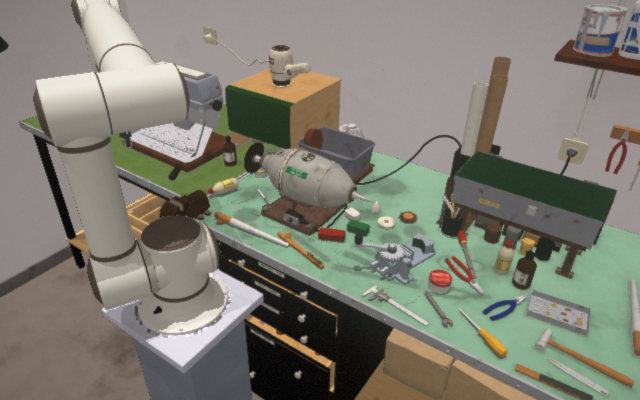

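Top crops: the fallen bottle has its base near px (226,213) and its red cap near (215,241). The clamp's hub is near (423,225), the knob near (400,239) and the V jaw near (430,192). The polisher stands between bottle and clamp. Next I'll fit the poses from depth.

```bash
python3 - <<'E'
import numpy as np, cv2
T=np.load("pics/top0.npy");S=np.load("pics/scene0.npy")
for n,w in(("top",T),("scene",S)):
    P=w.reshape(-1,3);P=P[np.isfinite(P[:,0])]
    # bench level
    m=(abs(P[:,0]-.5)<.1)&(abs(P[:,1]+.5)<.2);print(n,"bench",np.median(P[m&(abs(P[:,2])<.01),2]))
    m=(P[:,0]>.38)&(P[:,0]<.58)&(P[:,1]>.24)&(P[:,1]<.36)&(P[:,2]>.012)&(P[:,2]<.07)
    B=P[m];c=B.mean(0);u,s,vt=np.linalg.svd(B[:,:2]-c[:2]);d=vt[0]
    if d[0]>0:d=-d
    t=(B[:,:2]-c[:2])@d;q=(B[:,:2]-c[:2])@np.array([-d[1],d[0]])
    print("bottle",len(B),c.round(3),"yaw",np.degrees(np.arctan2(d[1],d[0])).round(1),"t",np.percentile(t,[0,2,50,98,100]).round(3),"q",np.percentile(q,[0,2,98,100]).round(3),"zmax",B[:,2].max().round(3))
    b=c[:2]+d*np.percentile(t,1);print("base",b.round(3),"cap",(c[:2]+d*np.percentile(t,99)).round(3))
    # plate top
    for nm,z0,z1 in(("plate",.006,.014),("jaw",.036,.047),("hsg",.05,.062),("knob",.108,.125),("hub",.083,.1)):
        m=(P[:,0]>.3)&(P[:,0]<.68)&(P[:,1]>-.5)&(P[:,1]<-.3)&(P[:,2]>z0)&(P[:,2]<z1);Q=P[m]
        if len(Q)>5:
            r=cv2.minAreaRect(Q[:,:2].astype(np.float32)*1000);print(nm,len(Q),Q.mean(0).round(3),r)
# height map, 5 cm cells, max z
P=np.vstack([T.reshape(-1,3),S.reshape(-1,3)]);P=P[np.isfinite(P[:,0])]
print("y:",[round(.55-.05*j,2) for j in range(25)])
for x in np.arange(.8,.15,-.05):
    r=[]
    for j in range(25):
        y=.55-.05*j;m=(abs(P[:,0]-x)<.025)&(abs(P[:,1]-y)<.025);r.append(int(P[m,2].max()*1000) if m.any() else -1)
    print(round(x,2),r)
E
```

```text
top bench 0.0005487511976915993
bottle 349 [0.475 0.302 0.038] yaw 161.6 t [-0.049 -0.047 -0.001  0.058  0.064] q [-0.05  -0.022  0.018  0.037] zmax 0.051
base [0.52  0.287] cap [0.418 0.321]
plate 749 [ 0.501 -0.408  0.009] ((490.96856689453125, -400.1592102050781), (375.7401428222656, 199.30783081054688), 0.0860108733177185)
jaw 261 [ 0.547 -0.425  0.042] ((501.24725341796875, -425.38848876953125), (100.27383422851562, 216.93580627441406), 70.99238586425781)
hsg 77 [ 0.468 -0.401  0.056] ((512.360595703125, -403.333984375), (186.5425262451172, 100.3287582397461), 2.7554430961608887)
knob 40 [ 0.404 -0.31   0.117] ((404.69287109375, -310.67523193359375), (20.296876907348633, 19.79494857788086), 87.60016632080078)
hub 71 [ 0.441 -0.368  0.087] ((436.07391357421875, -366.7014465332031), (21.9904727935791, 95.24952697753906), 35.05807113647461)
scene bench -0.0005282282928118498
bottle 283 [0.465 0.296 0.032] yaw 156.3 t [-0.053 -0.05  -0.     0.055  0.063] q [-0.026 -0.022  0.013  0.015] zmax 0.05
base [0.513 0.275] cap [0.412 0.319]
plate 492 [ 0.495 -0.431  0.009] ((500.502807617187
[... 1542 characters left out ...]
, 8, 10, 71, 71, 65, 40, 42, 37, 17]
0.45 [39, 36, 10, 11, 38, 51, 11, 11, 9, 33, 182, 183, 173, 166, 34, 30, 10, 10, 92, 95, 76, 42, 41, 39, 8]
0.4 [40, 41, 8, 10, 35, 38, 8, 8, 8, 12, 10, 13, 38, 19, 10, 9, 10, 127, 97, 70, 71, 9, 15, 13, 13]
0.35 [10, 6, 12, 10, 10, 86, 80, 31, 31, 29, 26, 25, 27, 23, 18, 21, 16, 10, 9, 15, 11, 10, 10, 16, 12]
0.3 [-908, 716, 716, -897, -907, 89, 91, 17, 13, 9, 9, 9, 12, 8, 10, 8, 12, 9, 13, 9, 12, 12, 10, 9, 8]
0.25 [706, 716, 715, 703, 676, 94, 93, -895, 4, 6, 5, -11, 7, -8, -6, 3, 2, 0, 3, 3, -1, 0, 2, 6, 5]
0.2 [714, 717, 707, 698, 696, 689, 671, 616, -900, -902, -894, -898, -840, -824, -902, -894, -894, -902, -902, -900, -904, -902, -901, -901, -904]
```

```bash
cat > fit.py <<'E'
import numpy as np
from scipy.optimize import minimize, least_squares
T=np.load("pics/top0.npy").reshape(-1,3);S=np.load("pics/scene0.npy").reshape(-1,3)
def clampcost(p,P):
    c,s=np.cos(p[2]),np.sin(p[2]);d=P[:,:2]-p[:2]
    x=d[:,0]*c+d[:,1]*s;y=-d[:,0]*s+d[:,1]*c
    def box(x0,x1,y0,y1): return np.maximum(np.maximum(x0-x,x-x1),np.maximum(y0-y,y-y1))
    k=np.hypot(x+178.6e-3,y-64.3e-3)-.012; z=P[:,2]
    # soft-edged height field
    sg=lambda d:1/(1+np.exp(np.clip(d/.0015,-50,50)))
    H=np.maximum(.01*sg(box(-.145,.06,-.043,.043)),.057*sg(box(-.134,-.07,-.036,.036)))
    H=np.maximum(H,.12*sg(k))
    H=np.where((z>.08)&(k>.0),z,H)   # lever and hub left out
    H=np.where((box(-.07,.06,-.043,.043)<0)&(z>.014),z,H)
    return np.minimum(abs(z-H),.012).mean()*1e3
for n,w in(("top",T),("scene",S),("both",np.vstack([T,S]))):
    P=w[np.isfinite(w[:,0])];Q=P[(P[:,0]>.36)&(P[:,0]<.66)&(P[:,1]>-.52)&(P[:,1]<-.28)]
    b=min((minimize(clampcost,[.555+dx,-.427+dy,np.radians(-18+a)],(Q,),method="Nelder-Mead",options=dict(initial_simplex=np.array([.555+dx,-.427+dy,np.radians(-18+a)])+np.array([[0,0,0],[.006,0,0],[0,.006,0],[0,0,.06]]))) for dx in(-.006,.006) for dy in(-.006,.006) for a in(-3,3)),key=lambda r:r.fun)
    c,s=np.cos(b.x[2]),np.sin(b.x[2]);f=lambda x,y:(b.x[:2]+[x*c-y*s,x*s+y*c]).round(4)
    print(n,b.x[:2].round(4),np.degrees(b.x[2]).round(2),b.fun.round(3),"piv",f(-.102,0),"knob",f(-.1786,.0643))
    B=P[(P[:,0]>.39)&(P[:,0]<.55)&(P[:,1]>.25)&(P[:,1]<.35)&(P[:,2]>.009)&(P[:,2]<.06)]
    def res(p):
        d=np.array([np.cos(p[2]),np.sin(p[2])]);v=B[:,:2]-p[:2];t=v@d;q=v@np.array([-d[1],d[0]])
        r=np.hypot(q,B[:,2]-.022);R=np.interp(t,[0,.067,.096,.115],[.022,.022,.010,.010])
        return np.where(t<0,np.hypot(t,np.maximum(0,r-R)),r-R)
    r=least_squares(res,[.52,.285,np.radians(160)],loss="soft_l1",f_scale=.002)
    print("  bottle",r.x[:2].round(4),np.degrees(r.x[2]).round(2),np.median(abs(res(r.x))).round(4))
E
python3 fit.py
```

```text
top [ 0.5565 -0.4271] -16.75 3.605 piv [ 0.4588 -0.3977] knob [ 0.404  -0.3141]
  bottle [0.5221 0.2916] 162.47 0.0018
scene [ 0.5528 -0.4267] -19.01 8.115 piv [ 0.4563 -0.3935] knob [ 0.4048 -0.3077]
  bottle [0.5196 0.2906] 162.47 0.0022
both [ 0.5526 -0.4272] -18.79 6.591 piv [ 0.456  -0.3943] knob [ 0.4042 -0.3088]
  bottle [0.5209 0.2913] 162.69 0.0022
```

```bash
cat > plan.py <<'E'
from h import *
Z=np.array([0,0,1.]);az=lambda a:np.array([np.cos(np.radians(a)),np.sin(np.radians(a)),0])
def Rzy(z,y):
    z=z/np.linalg.norm(z);return np.stack([np.cross(y,z),y,z],1)
def lying(tau=40,dyaw=162.5,flip=1):
    d=az(dyaw);t=np.radians(tau);z=-np.cos(t)*Z-np.sin(t)*d
    return Rzy(z,-flip*np.cross(Z,d))
def upright(head,tau=40,flip=1):
    h=az(head);t=np.radians(tau);return Rzy(np.cos(t)*h-np.sin(t)*Z,-flip*np.cross(Z,h))
def cur():
    o=bot.get_obs();return o,np.array(o["ee_pos"]),Rot(o["tcp_rot"])
def to(p,M,P=None,Rm=None):
    """rows: rotation then translation in rotated frame; also per-row simultaneous"""
    if P is None: _,P,Rm=cur()
    rv=R.from_matrix(Rm.T@M).as_rotvec();D=M.T@(np.array(p)-P)*100
    print("rot total",rv.round(3),"rows",np.ceil(np.linalg.norm(rv)/.149),"| then shift cm",D.round(2),"rows",np.ceil(np.linalg.norm(D)/5.), "| shift before rot",(Rm.T@(np.array(p)-P)*100).round(2))
def both(p,M,n,P=None,Rm=None):
    if P is None: _,P,Rm=cur()
    rv=R.from_matrix(Rm.T@M).as_rotvec()/n;dp=(np.array(p)-P)/n*100
    offs=[];A=Rm
    for i in range(n): offs.append((A.T@dp).round(2).tolist());A=A@R.from_rotvec(rv).as_matrix()
    print("twist",rv.round(4).tolist());print("offs",offs)
E
python3 - <<'E'
from plan import *
M=lying();g=np.array([.521,.291,.022])+.055*az(162.5)-.005*M[:,2]
print("grasp TCP",g.round(4),"z",M[:,2].round(3))
pre=g-.10*M[:,2];print("pre",pre.round(3));to(pre,M);both(pre,M,5)
P=np.vstack([np.load("pics/top0.npy").reshape(-1,3),np.load("pics/scene0.npy").reshape(-1,3)])
for y in np.arange(-.17,-.30,-.01):
    m=(abs(P[:,1]-y)<.005)&(P[:,0]>.48)&(P[:,0]<.66)&(P[:,2]>.06);Q=P[m]
    if len(Q):print(y.round(2),Q[:,0].min().round(3),Q[:,0].max().round(3),Q[:,2].min().round(3),Q[:,2].max().round(3))
m=(P[:,0]>.25)&(P[:,0]<.42)&(P[:,1]>.2)&(P[:,1]<.45)&(P[:,2]>.06)&(P[:,2]<.15);print("block",P[m].min(0).round(3),P[m].max(0).round(3))
E
```

```text
grasp TCP [0.4655 0.3085 0.0258] z [ 0.613 -0.193 -0.766]
pre [0.404 0.328 0.102]
rot total [-0.051 -0.697 -0.14 ] rows 5.0 | then shift cm [ -6.13 -10.99  24.84] rows 6.0 | shift before rot [-22.05  -7.86  15.09]
twist [-0.0102, -0.1394, -0.0281]
offs [[-4.41, -1.57, 3.02], [-3.9, -1.72, 3.58], [-3.32, -1.86, 4.07], [-2.67, -1.99, 4.46], [-1.97, -2.1, 4.77]]
-0.17 0.501 0.596 0.097 0.192
-0.18 0.509 0.589 0.107 0.181
-0.19 0.511 0.585 0.107 0.177
-0.2 0.518 0.578 0.112 0.168
-0.21 0.535 0.566 0.129 0.154
-0.22 0.542 0.562 0.133 0.149
-0.23 0.539 0.559 0.134 0.148
-0.24 0.545 0.559 0.133 0.145
-0.25 0.547 0.559 0.134 0.147
-0.26 0.547 0.556 0.131 0.145
-0.27 0.548 0.553 0.137 0.143
block [0.25  0.254 0.06 ] [0.356 0.319 0.095]
```

Request:
move_arm:
  offset:
    - [-4.4,-1.6,1.5]
    - [-3.9,-1.7,2]
    - [-3.3,-1.9,2]
    - [-2.7,-2,2.5]
    - [-2,-2.1,2.5]
  twist:
    - [-0.01,-0.14,-0.028]
    - [-0.01,-0.14,-0.028]
    - [-0.01,-0.14,-0.028]
    - [-0.01,-0.14,-0.028]
    - [-0.01,-0.14,-0.028]
  grip: [1,1,1,1,1]

```text
time: 1.5
ee_pos: [0.3788, 0.3353, 0.1909]
tcp_rot: [-179.9, 40.5, 162.5]
wrist_force: [0.5, -0.0, -0.1]
opening: 0.0854
grasp_force: 0.0
```

```bash
python3 - <<'E'
from plan import *
o,p,A=cur();print(o["time"],o["q"].round(2),p,o["tcp_rot"])
import itertools
q=np.radians(o["q"]);phi=q[1]-q[2]+q[3]
def model(q,s5,s6,ax,c):
    # frame with z=u: tool down at phi=90
    b=R.from_euler('z',q[0])*R.from_euler('y',q[1]-q[2]+q[3]+np.pi/2)
    return b*R.from_euler(ax,s5*q[4])*R.from_euler('z',s6*(q[5]-np.pi/2)+c)
for ax,s5,s6,c in itertools.product('xy',(1,-1),(1,-1),(0,np.pi/2,np.pi,-np.pi/2)):
    e=[(model(np.radians(qq),s5,s6,ax,c).inv()*R.from_matrix(Rt)).magnitude() for qq,Rt in((o["q"],A),([64.114,4.979,10.078,95.1,0,90],Rot([-180,0,154.11])))]
    if max(e)<.3:print(ax,s5,s6,c,e)
M=lying();g=np.array([.521,.291,.022])+.055*az(162.5)-.005*M[:,2];to(g-.1*M[:,2],M)
E
```

```text
1.5 [ 60.83 -13.78 -21.61  72.45 -39.52  74.83] [0.37883181 0.33528911 0.1909362 ] [-179.90766663   40.50898979  162.53896531]
x -1 1 1.5707963267948966 [4.221334719072025e-16, 7.196176857386851e-05]
rot total [-0.001  0.009  0.001] rows 1.0 | then shift cm [3.67 0.05 8.48] rows 2.0 | shift before rot [3.74 0.06 8.44]
```

```bash
cat >> plan.py <<'E'
def wrist(p,A,L=.263):
    """q1, pitch sum, q5, q6 for a tool pose"""
    w=np.array(p)-L*A[:,2];q1=np.arctan2(w[1],w[0])
    # A=Rz(q1)Ry(phi+90)Rx(-q5)Rz(q6)
    m=R.from_matrix(R.from_euler('z',-q1).as_matrix()@A).as_euler('YXZ',degrees=True)
    q6=(m[2]+180)%360-180
    return np.degrees(q1).round(1),((m[0]-90+180)%360-180).round(1),(-m[1]).round(1),q6.round(1),w.round(3)
E
python3 - <<'E'
from plan import *
M=lying();g=np.array([.521,.291,.022])+.055*az(162.5)-.005*M[:,2]
o,p,A=cur();print("now",wrist(p,A))
n=np.array([.556,-.427,.067])
for f in(1,-1):
    print("flip",f,"lying",wrist(g,lying(flip=f)))
    for hd in(-50,-62,-70):
        U=upright(hd,flip=f);print(hd,wrist(n-.005*U[:,2],U),wrist(n-.005*U[:,2]+[0,0,.3],U))
E
```

```text
now (np.float64(60.8), np.float64(80.3), np.float64(-39.5), np.float64(74.8), array([0.216, 0.387, 0.391]))
flip 1 lying (np.float64(49.7), np.float64(72.0), np.float64(-36.4), np.float64(61.3), array([0.304, 0.359, 0.227]))
-50 (np.float64(-32.5), np.float64(41.3), np.float64(-13.3), np.float64(-168.5), array([ 0.424, -0.27 ,  0.239])) (np.float64(-32.5), np.float64(41.3), np.float64(-13.3), np.float64(-168.5), array([ 0.424, -0.27 ,  0.539]))
-62 (np.float64(-28.1), np.float64(45.3), np.float64(-25.3), np.float64(-156.7), array([ 0.46 , -0.246,  0.239])) (np.float64(-28.1), np.float64(45.3), np.float64(-25.3), np.float64(-156.7), array([ 0.46 , -0.246,  0.539]))
-70 (np.float64(-25.7), np.float64(49.5), np.float64(-32.3), np.float64(-147.9), array([ 0.486, -0.234,  0.239])) (np.float64(-25.7), np.float64(49.5), np.float64(-32.3), np.float64(-147.9), array([ 0.486, -0.234,  0.539]))
flip -1 lying (np.float64(49.7), np.float64(72.0), np.float64(-36.4), np.float64(-118.7), array([0.304, 0.359, 0.227]))
-50 (np.float64(-32.5), np.float64(41.3), np.float64(-13.3), np.float64(11.5), array([ 0.424, -0.27 ,  0.239])) (np.float64(-32.5), np.float64(41.3), np.float64(-13.3), np.float64(11.5), array([ 0.424, -0.27 ,  0.539]))
-62 (np.float64(-28.1), np.float64(45.3), np.float64(-25.3), np.float64(23.3), array([ 0.46 , -0.246,  0.239])) (np.float64(-28.1), np.float64(45.3), np.float64(-25.3), np.float64(23.3), array([ 0.46 , -0.246,  0.539]))
-70 (np.float64(-25.7), np.float64(49.5), np.float64(-32.3), np.float64(32.1), array([ 0.486, -0.234,  0.239])) (np.float64(-25.7), np.float64(49.5), np.float64(-32.3), np.float64(32.1), array([ 0.486, -0.234,  0.539]))
```

Request:
move_arm:
  offset:
    - [1.8,0,4.2]
    - [1.9,0,4.2]
    - [0,0,4]
    - [0,0,4]
    - [0,0,1.5]
  twist:
    - [0,0.009,0]
    - [0,0,0]
    - [0,0,0]
    - [0,0,0]
    - [0,0,0]
  grip: [1,1,1,1,1]

```text
time: 2.0
ee_pos: [0.4602, 0.3082, 0.0262]
tcp_rot: [-179.7, 39.6, 162.6]
wrist_force: [-0.3, -1.0, 1.0]
opening: 0.0855
grasp_force: 0.0
```

```bash
python3 - <<'E'
from plan import *
M=lying();g=np.array([.521,.291,.022])+.055*az(162.5)-.005*M[:,2];to(g,M)
p=viewer.camera("scene");cv2.imwrite("pics/g.png",cv2.resize(p["color"][130:260,150:310,::-1],None,fx=4,fy=4))
E
```

```text
rot total [-0.005 -0.007  0.001] rows 1.0 | then shift cm [-0.36  0.19  0.35] rows 1.0 | shift before rot [-0.36  0.19  0.34]
```

View pics/g.png

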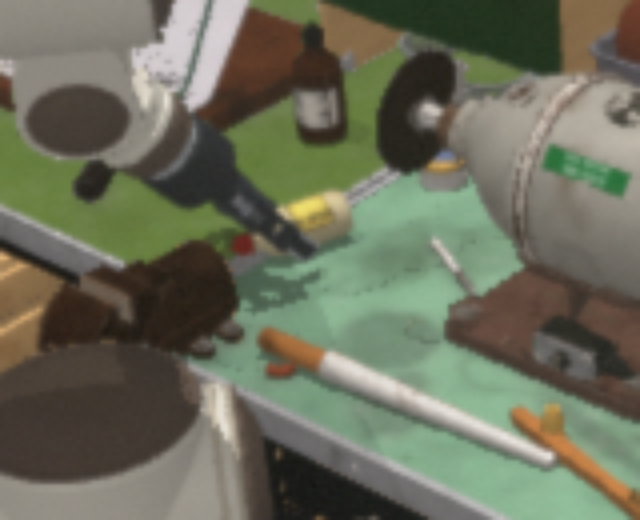

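The fingers straddle the bottle body around crop (290,230) and the hand clears the wheel and the brown block.

Request:
move_arm:
  offset:
    - [-0.3,0.15,0.3]
    - [0,0,0]
    - [0,0,0]
    - [0,0,0]
    - [0,0,0]
  twist:
    - [0,0,0]
    - [0,0,0]
    - [0,0,0]
    - [0,0,0]
    - [0,0,0]
  grip: [1,0,0,0,0]
  force: 35

```text
time: 2.55
ee_pos: [0.4645, 0.3112, 0.0302]
tcp_rot: [180.0, 39.7, 162.5]
wrist_force: [-3.0, 0.8, 5.6]
opening: 0.0427
grasp_force: 35.1
```

Request:
move_arm:
  offset:
    - [0,0,0]
    - [0,0,0]
    - [0,0,-1]
    - [0,0,-2]
    - [0,0,-3]
  twist:
    - [0,0,0]
    - [0,0,0]
    - [0,0,0]
    - [0,0,0]
    - [0,0,0]
  grip: [0,0,0,0,0]

```text
time: 3.05
ee_pos: [0.4268, 0.3211, 0.0747]
tcp_rot: [-179.7, 39.6, 162.6]
wrist_force: [-0.4, 0.5, -0.2]
opening: 0.0424
grasp_force: 36.1
```

```bash
python3 - <<'E'
from plan import *
o,p,A=cur();print(o["opening"],o["grasp_force"],p,o["q"].round(1))
U=upright(-64);n=np.array([.556,-.427,.067])-.005*U[:,2]
up=n+[0,0,.25];print(up,wrist(up,U));print("abs",np.degrees(R.from_matrix(A.T@U).magnitude()))
rv=R.from_matrix(A.T@U).as_rotvec();print(rv, rv*(1-2*np.pi/np.linalg.norm(rv)))
print("lift 20cm in tool",(A.T@np.array([0,0,20.])).round(2))
E
```

```text
0.04237090421950295 36.068010016169865 [0.42682482 0.32111881 0.07471527] [ 54.3 -10.  -31.5  54.3 -37.3  67. ]
[ 0.55432094 -0.42355742  0.32021394] (np.float64(-27.5), np.float64(46.2), np.float64(-27.1), np.float64(-154.6), array([ 0.466, -0.242,  0.489]))
abs 147.3903345829699
[ 0.22164801  0.74098241 -2.45342594] [-0.31972591 -1.06886264  3.53905207]
lift 20cm in tool [-12.75  -0.07 -15.41]
```

Request:
move_arm:
  offset:
    - [-3.2,0,-3.8]
    - [-3.2,0,-3.8]
    - [-3.2,0,-3.8]
    - [-3.2,0,-3.8]
    - [-3.2,0,-3.8]
  twist:
    - [0,0,0]
    - [0,0,0]
    - [0,0,0]
    - [0,0,0]
    - [0,0,0]
  grip: [0,0,0,0,0]

```text
time: 3.55
ee_pos: [0.4289, 0.3213, 0.326]
tcp_rot: [-179.9, 39.6, 162.5]
wrist_force: [1.2, 1.0, -1.0]
opening: 0.0429
grasp_force: 36.1
```

```bash
python3 - <<'E'
from plan import *
o,p,A=cur();print(p,o["q"].round(1))
U=upright(-64);up=np.array([.554,-.4236,.33])
rv=R.from_matrix(A.T@U).as_rotvec();print(rv)
N=20
for i in range(0,N+1,2):
    s=i/N;B=A@R.from_rotvec(rv*s).as_matrix();x=p+(up-p)*s;print(i,x.round(2),B[:,2].round(2),wrist(x,B))
both(up,U,N)
E
```

```text
[0.42894422 0.32128497 0.32602516] [ 54.1 -12.1  -5.3  82.2 -37.3  66.7]
[ 0.2219245   0.74496686 -2.45349889]
0 [0.43 0.32 0.33] [ 0.61 -0.19 -0.77] (np.float64(54.1), np.float64(75.4), np.float64(-37.3), np.float64(66.7), array([0.269, 0.372, 0.529]))
2 [0.44 0.25 0.33] [ 0.54 -0.21 -0.81] (np.float64(45.3), np.float64(73.7), np.float64(-32.1), np.float64(44.6), array([0.298, 0.301, 0.54 ]))
4 [0.45 0.17 0.33] [ 0.48 -0.23 -0.84] (np.float64(35.5), np.float64(73.2), np.float64(-28.0), np.float64(22.2), array([0.328, 0.234, 0.549]))
6 [0.47 0.1  0.33] [ 0.42 -0.28 -0.86] (np.float64(25.7), np.float64(73.4), np.float64(-25.6), np.float64(-0.2), array([0.356, 0.171, 0.554]))
8 [0.48 0.02 0.33] [ 0.37 -0.33 -0.87] (np.float64(16.2), np.float64(73.4), np.float64(-25.0), np.float64(-22.4), array([0.383, 0.111, 0.556]))
10 [ 0.49 -0.05  0.33] [ 0.32 -0.4  -0.86] (np.float64(7.5), np.float64(72.6), np.float64(-25.9), np.float64(-44.4), array([0.407, 0.053, 0.554]))
12 [ 0.5  -0.13  0.33] [ 0.29 -0.47 -0.83] (np.float64(-0.4), np.float64(70.4), np.float64(-27.6), np.float64(-66.2), array([ 
[... 386 characters left out ...]
1.1), np.float64(53.6), np.float64(-29.7), np.float64(-132.7), array([ 0.462, -0.179,  0.514]))
20 [ 0.55 -0.42  0.33] [ 0.34 -0.69 -0.64] (np.float64(-27.5), np.float64(46.2), np.float64(-27.1), np.float64(-154.6), array([ 0.466, -0.243,  0.499]))
twist [0.0111, 0.0372, -0.1227]
offs [[-1.33, -3.36, 1.08], [-0.95, -3.49, 1.08], [-0.56, -3.57, 1.09], [-0.16, -3.6, 1.12], [0.24, -3.59, 1.16], [0.63, -3.52, 1.21], [1.01, -3.41, 1.28], [1.37, -3.24, 1.36], [1.7, -3.04, 1.46], [2.01, -2.8, 1.56], [2.27, -2.51, 1.67], [2.5, -2.2, 1.78], [2.68, -1.86, 1.9], [2.81, -1.51, 2.02], [2.9, -1.13, 2.14], [2.93, -0.75, 2.26], [2.91, -0.36, 2.38], [2.84, 0.02, 2.49], [2.72, 0.39, 2.59], [2.56, 0.74, 2.68]]
```

Request:
move_arm:
  offset:
    - [-1.33,-3.36,1.08]
    - [-0.95,-3.49,1.08]
    - [-0.56,-3.57,1.09]
    - [-0.16,-3.6,1.12]
    - [0.24,-3.59,1.16]
  twist:
    - [0.011,0.037,-0.123]
    - [0.011,0.037,-0.123]
    - [0.011,0.037,-0.123]
    - [0.011,0.037,-0.123]
    - [0.011,0.037,-0.123]
  grip: [0,0,0,0,0]

```text
time: 4.05
ee_pos: [0.4605, 0.1342, 0.3252]
tcp_rot: [-156.7, 21.2, -159.6]
wrist_force: [1.1, 0.4, -0.9]
opening: 0.0424
grasp_force: 36.1
```

Request:
move_arm:
  offset:
    - [0.63,-3.52,1.21]
    - [1.01,-3.41,1.28]
    - [1.37,-3.24,1.36]
    - [1.7,-3.04,1.46]
    - [2.01,-2.8,1.56]
  twist:
    - [0.011,0.037,-0.123]
    - [0.011,0.037,-0.123]
    - [0.011,0.037,-0.123]
    - [0.011,0.037,-0.123]
    - [0.011,0.037,-0.123]
  grip: [0,0,0,0,0]

```text
time: 4.55
ee_pos: [0.4924, -0.0519, 0.3262]
tcp_rot: [-149.4, -4.7, -133.0]
wrist_force: [0.5, 0.7, -1.2]
opening: 0.0428
grasp_force: 36.1
```

Request:
move_arm:
  offset:
    - [2.27,-2.51,1.67]
    - [2.5,-2.2,1.78]
    - [2.68,-1.86,1.9]
    - [2.81,-1.51,2.02]
    - [2.9,-1.13,2.14]
  twist:
    - [0.011,0.037,-0.123]
    - [0.011,0.037,-0.123]
    - [0.011,0.037,-0.123]
    - [0.011,0.037,-0.123]
    - [0.011,0.037,-0.123]
  grip: [0,0,0,0,0]

```text
time: 5.05
ee_pos: [0.5246, -0.2377, 0.3271]
tcp_rot: [-155.0, -31.0, -105.6]
wrist_force: [0.5, 0.9, -1.2]
opening: 0.0429
grasp_force: 36.1
```

Request:
move_arm:
  offset:
    - [2.93,-0.75,2.26]
    - [2.91,-0.36,2.38]
    - [2.84,0.02,2.49]
    - [2.72,0.39,2.59]
    - [2.56,0.74,2.68]
  twist:
    - [0.011,0.037,-0.123]
    - [0.011,0.037,-0.123]
    - [0.011,0.037,-0.123]
    - [0.011,0.037,-0.123]
    - [0.011,0.037,-0.123]
  grip: [0,0,0,0,0]

```text
time: 5.55
ee_pos: [0.557, -0.4235, 0.3277]
tcp_rot: [179.6, -50.0, -63.1]
wrist_force: [0.4, 0.2, -1.1]
opening: 0.0425
grasp_force: 36.1
```

```bash
python3 - <<'E'
from plan import *
o,p,A=cur();print(p,o["q"].round(1),o["opening"],o["grasp_force"])
U=upright(-64);n=np.array([.556,-.427,.067])-.005*U[:,2]
to(n+[0,0,.12],U)
a=viewer.camera("scene");b=viewer.camera("top");np.save("pics/s1.npy",cloud(a));np.save("pics/t1.npy",cloud(b))
s=cv2.resize(a["color"][90:310,320:520,::-1],None,fx=2.6,fy=2.6)
cv2.imwrite("pics/u.png",s)
for n_,q in(("s",a),("t",b)):
  for t in("oil_bottle","clamp_nest","knob_grip"):
    print(n_,t,[(np.round(r["position"]),round(r["p"],2)) for r in finder.pinpoint(q,t)[:2]])
E
```

```text
[ 0.55701248 -0.42347602  0.3277422 ] [ -27.5  -12.7  -13.2   45.6  -26.9 -155.2] 0.042538227063627365 36.087750351580326
rot total [-0.005  0.001  0.01 ] rows 1.0 | then shift cm [-10.61   0.25   8.76] rows 3.0 | shift before rot [-10.6    0.18   8.76]
s oil_bottle [(array([424., 176.]), 0.72)]
s clamp_nest [(array([410., 250.]), 0.86)]
s knob_grip [(array([353., 239.]), 0.76)]
t oil_bottle [(array([447., 181.]), 0.63), (array([382., 175.]), 0.44)]
t clamp_nest [(array([425., 201.]), 0.82)]
t knob_grip [(array([425., 199.]), 0.69)]
```

View pics/u.png

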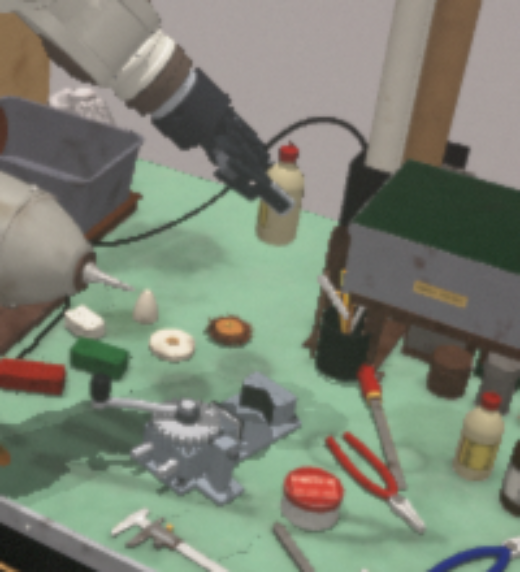

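The bottle is upright in the hand, with its base at crop (278,240) and its cap at (289,152). Next I measure the bottle in the hand and refine the clamp pose.

```bash
python3 - <<'E'
from plan import *
from scipy.optimize import least_squares
T=np.load("pics/t1.npy").reshape(-1,3);S=np.load("pics/s1.npy").reshape(-1,3)
o,p,A=cur()
for n,P in(("s",S),("t",T),("both",np.vstack([S,T]))):
    P=P[np.isfinite(P[:,0])]
    B=P[(np.hypot(P[:,0]-.56,P[:,1]+.427)<.035)&(P[:,2]>.25)&(P[:,2]<.40)]
    # drop finger points: near the closing axis outside, and hand
    y=A[:,1];d=B-p;B=B[~((abs(d@y)>.016)&((d@A[:,2])<.03)&(abs(d@A[:,0])<.02)) & ((d@A[:,2])>-.04)]
    def res(v):
        k=np.array([v[3],v[4],1]);k/=np.linalg.norm(k);w=B-v[:3];t=w@k;r=np.linalg.norm(w-t[:,None]*k,axis=1)
        R_=np.interp(t,[0,.067,.096,.115],[.022,.022,.010,.010]);return np.where(t<0,np.hypot(t,np.maximum(0,r-R_)),r-R_)
    r=least_squares(res,[.558,-.427,.265,0,0],loss="soft_l1",f_scale=.002);print(n,len(B),r.x.round(4),np.median(abs(res(r.x))).round(4),"tcp",p.round(4))
for n,f in(("scene",S),("top",T)):
    q=viewer.camera(n)
    for px in([[410,250],[413,248]] if n=="scene" else [[425,201],[425,200]]):print(n,atz(q,px,.01).round(4))
E
sed -i 's#pics/top0#pics/t1#;s#pics/scene0#pics/s1#' fit.py
python3 fit.py 2>/dev/null | grep -v bottle
python3 - <<'E'
import sys;sys.path.insert(0,'.')
import numpy as np
for f in("t1","s1"):
    P=np.load(f"pics/{f}.npy").reshape(-1,3);P=P[np.isfinite(P[:,0])]
    for nm,z0 in(("knob",.112),):
        Q=P[(abs(P[:,0]-.404)<.03)&(abs(P[:,1]+.313)<.03)&(P[:,2]>z0)&(P[:,2]<.13)];print(f,nm,len(Q),Q.mean(0).round(4),Q.min(0).round(3),Q.max(0).round(3))
    c,s=np.cos(np.radians(-17)),np.sin(np.radians(-17));d=P[:,:2]-[.556,-.427]
    L=np.c_[d[:,0]*c+d[:,1]*s,-d[:,0]*s+d[:,1]*c,P[:,2]]
    J=L[(L[:,0]>-.06)&(L[:,0]<.075)&(abs(L[:,1])<.06)&(L[:,2]>.035)&(L[:,2]<.05)]
    for lo,hi in((-.06,-.015),(.0,.075)):
        K=J[(J[:,0]>lo)&(J[:,0]<hi)];print("jaw",len(K),np.percentile(K,[2,98],axis=0).round(4).tolist())
    K=L[(L[:,2]>.006)&(L[:,2]<.014)&(abs(L[:,0]-0.0)<.05)&(abs(L[:,1])<.055)];
    for x in(-.02,0,.02,.04):
        k=K[abs(K[:,0]-x)<.01];print("plate y at",x,np.percentile(k[:,1],[3,97]).round(4) if len(k) else 0)
E
```

```text
s 341 [ 5.606e-01 -4.294e-01  2.670e-01  1.600e-02  1.000e-04] 0.0014 tcp [ 0.5575 -0.4217  0.3284]
t 194 [ 0.5591 -0.4305  0.2661  0.0594 -0.0406] 0.0015 tcp [ 0.5575 -0.4217  0.3284]
both 535 [ 0.5604 -0.4287  0.2646  0.0242 -0.0389] 0.0018 tcp [ 0.5575 -0.4217  0.3284]
scene [ 0.5547 -0.4168  0.01  ]
scene [ 0.5693 -0.4202  0.01  ]
top [ 0.5499 -0.4239  0.01  ]
top [ 0.5535 -0.4241  0.01  ]
top [ 0.5316 -0.4186] -19.0 2.535 piv [ 0.4352 -0.3854] knob [ 0.3837 -0.2996]
scene [ 0.5516 -0.4284] -19.44 6.546 piv [ 0.4554 -0.3945] knob [ 0.4045 -0.3084]
both [ 0.5516 -0.4283] -19.4 5.645 piv [ 0.4554 -0.3944] knob [ 0.4045 -0.3083]<stdin>:6: RuntimeWarning: Mean of empty slice.
  ret = um.true_divide(
Traceback (most recent call last):
ValueError: zero-size array to reduction operation minimum which has no identity
```

```bash
python3 - <<'E'
import numpy as np
for f in("top0","scene0"):
    P=np.load(f"pics/{f}.npy").reshape(-1,3);P=P[np.isfinite(P[:,0])]
    for yaw in(-17,-19):
        c,s=np.cos(np.radians(yaw)),np.sin(np.radians(yaw));d=P[:,:2]-[.556,-.427]
        L=np.c_[d[:,0]*c+d[:,1]*s,-d[:,0]*s+d[:,1]*c,P[:,2]]
        Q=P[(abs(P[:,0]-.404)<.03)&(abs(P[:,1]+.313)<.03)&(P[:,2]>.112)&(P[:,2]<.13)];print(f,yaw,"knob",len(Q),np.percentile(Q,[3,97],axis=0).mean(0).round(4))
        J=L[(L[:,0]>-.07)&(L[:,0]<.075)&(abs(L[:,1])<.06)&(L[:,2]>.036)&(L[:,2]<.047)]
        for lo,hi in((-.06,-.015),(.0,.075)):
            K=J[(J[:,0]>lo)&(J[:,0]<hi)];print(" jaw",len(K),np.percentile(K,[3,97],axis=0)[:,:2].round(4).tolist())
        K=L[(L[:,2]>.006)&(L[:,2]<.0135)&(abs(L[:,0])<.08)&(abs(L[:,1])<.055)]
        print(" plate",[(x,np.percentile(K[abs(K[:,0]-x)<.01][:,1],[3,97]).round(4).tolist()) for x in(-.02,0,.02,.04)], "xmax",np.percentile(K[:,0],99).round(4))
E
```

```text
top0 -17 knob 38 [ 0.4047 -0.3109  0.1182]
 jaw 93 [[-0.0581, -0.0241], [-0.0298, 0.0254]]
 jaw 138 [[0.0228, -0.0305], [0.0546, 0.0293]]
 plate [(-0.02, [-0.0406, 0.0407]), (0, [-0.0417, 0.0415]), (0.02, [-0.0425, 0.0422]), (0.04, [-0.0417, 0.0457])] xmax 0.07
top0 -19 knob 38 [ 0.4047 -0.3109  0.1182]
 jaw 93 [[-0.0581, -0.0255], [-0.03, 0.0236]]
 jaw 138 [[0.0223, -0.0291], [0.0543, 0.0308]]
 plate [(-0.02, [-0.0412, 0.0403]), (0, [-0.0405, 0.0414]), (0.02, [-0.0422, 0.0419]), (0.04, [-0.0403, 0.0526])] xmax 0.069
scene0 -17 knob 33 [ 0.3986 -0.3123  0.1168]
 jaw 60 [[-0.0595, -0.0284], [-0.0326, 0.0229]]
 jaw 148 [[0.0176, -0.0338], [0.0509, 0.0273]]
 plate [(-0.02, [-0.0438, -0.0154]), (0, [-0.0446, 0.0348]), (0.02, [-0.0427, 0.0365]), (0.04, [-0.0474, 0.0027])] xmax 0.0504
scene0 -19 knob 33 [ 0.3986 -0.3123  0.1168]
 jaw 61 [[-0.0588, -0.0308], [-0.0327, 0.0216]]
 jaw 148 [[0.0177, -0.0327], [0.051, 0.0285]]
 plate [(-0.02, [-0.0443, -0.0159]), (0, [-0.0448, 0.035]), (0.02, [-0.0421, 0.0374]), (0.04, [-0.0457, 0.0039])] xmax 0.0518
```

```bash
python3 - <<'E'
from plan import *
to([.5522,-.4205,.08],upright(-64))
E
```

```text
rot total [-0.005  0.001  0.005] rows 1.0 | then shift cm [-19.25   0.42  15.69] rows 5.0 | shift before rot [-19.23   0.41  15.71]
```

Request:
move_arm:
  offset:
    - [-3.2,0.1,2.6]
    - [-3.2,0.1,2.6]
    - [-3.2,0.1,2.6]
    - [-3.2,0.1,2.6]
    - [-3.2,0,2.6]
  twist:
    - [-0.005,0,0.005]
    - [0,0,0]
    - [0,0,0]
    - [0,0,0]
    - [0,0,0]
  grip: [0,0,0,0,0]

```text
time: 6.55
ee_pos: [0.552, -0.4207, 0.1206]
tcp_rot: [-179.9, -50.0, -64.1]
wrist_force: [0.5, -0.0, -1.6]
opening: 0.043
grasp_force: 36.2
```

Request:
move_arm:
  offset:
    - [-1.6,0,1.3]
    - [-1,0,0.8]
    - [-0.3,0,0.25]
    - [0,0,0]
  twist:
    - [0,0,0]
    - [0,0,0]
    - [0,0,0]
    - [0,0,0]
  grip: [0,0,0,0]

```text
time: 6.95
ee_pos: [0.5522, -0.4207, 0.0852]
tcp_rot: [-180.0, -50.0, -64.1]
wrist_force: [-0.1, 0.2, -1.0]
opening: 0.0425
grasp_force: 36.2
```

```bash
python3 - <<'E'
from plan import *
to([.5522,-.4205,.072],upright(-64))
a=viewer.camera("scene")
cv2.imwrite("pics/v.png",cv2.resize(a["color"][180:300,340:480,::-1],None,fx=4.5,fy=4.5))
E
```

```text
rot total [ 0.     0.001 -0.001] rows 1.0 | then shift cm [-1.03 -0.01  0.83] rows 1.0 | shift before rot [-1.03 -0.01  0.83]
```

View pics/v.png

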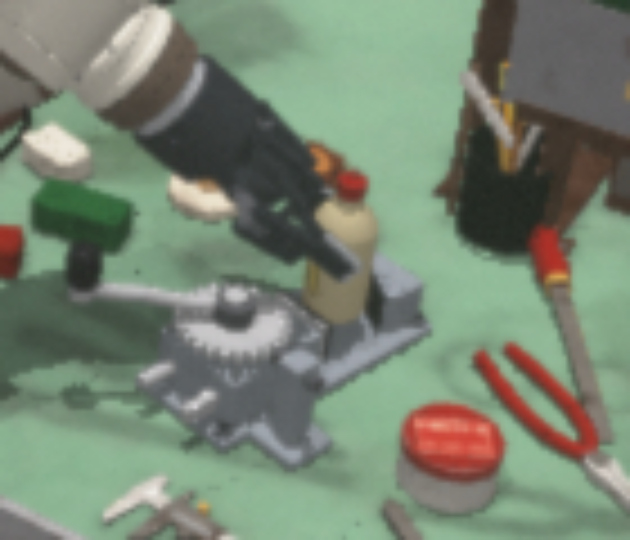

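The bottle, with its base at crop (335,320), sits between the pad and the V jaw. I'll lower it gently.

Request:
move_arm:
  offset:
    - [-0.4,0,0.3]
    - [-0.2,0,0.17]
    - [0,0,0]
  twist:
    - [0,0,0]
    - [0,0,0]
    - [0,0,0]
  grip: [0,0,0]

```text
time: 7.3
ee_pos: [0.5515, -0.4204, 0.0767]
tcp_rot: [180.0, -49.9, -64.0]
wrist_force: [0.0, -0.8, -1.1]
opening: 0.0429
grasp_force: 36.2
```

Request:
move_arm:
  offset:
    - [-0.15,0,0.12]
    - [0,0,0]
  twist:
    - [0,0,0]
    - [0,0,0]
  grip: [0,0]

```text
time: 7.5
ee_pos: [0.5514, -0.4204, 0.0746]
tcp_rot: [180.0, -49.9, -64.0]
wrist_force: [-0.4, 0.4, -1.3]
opening: 0.0426
grasp_force: 36.2
```

Request:
move_arm:
  offset:
    - [-0.1,0,0.08]
    - [0,0,0]
  twist:
    - [0,0,0]
    - [0,0,0]
  grip: [0,0]

```text
time: 7.7
ee_pos: [0.5515, -0.4204, 0.0734]
tcp_rot: [180.0, -49.9, -64.0]
wrist_force: [-0.2, 0.2, -0.8]
opening: 0.0426
grasp_force: 36.2
```

Request:
move_arm:
  offset:
    - [-0.1,0,0.08]
    - [0,0,0]
  twist:
    - [0,0,0]
    - [0,0,0]
  grip: [0,0]

```text
time: 7.9
ee_pos: [0.5515, -0.4203, 0.072]
tcp_rot: [180.0, -49.9, -64.0]
wrist_force: [-0.6, -0.5, -0.5]
opening: 0.0426
grasp_force: 36.2
```

Request:
move_arm:
  offset:
    - [-0.1,0,0.08]
    - [0,0,0]
  twist:
    - [0,0,0]
    - [0,0,0]
  grip: [0,0]

```text
time: 8.1
ee_pos: [0.5514, -0.4203, 0.0707]
tcp_rot: [180.0, -49.9, -64.0]
wrist_force: [0.7, 0.2, -1.4]
opening: 0.0426
grasp_force: 36.2
```

Request:
move_arm:
  offset:
    - [-0.1,0,0.08]
    - [0,0,0]
  twist:
    - [0,0,0]
    - [0,0,0]
  grip: [0,0]

```text
time: 8.3
ee_pos: [0.5518, -0.4205, 0.0703]
tcp_rot: [-180.0, -50.0, -64.1]
wrist_force: [-0.5, 0.3, 0.6]
opening: 0.0423
grasp_force: 36.4
```

Request:
move_arm:
  offset:
    - [-0.1,0,0.08]
    - [0,0,0]
  twist:
    - [0,0,0]
    - [0,0,0]
  grip: [0,0]

```text
time: 8.5
ee_pos: [0.5521, -0.4209, 0.0704]
tcp_rot: [-179.9, -50.1, -64.2]
wrist_force: [-3.3, 1.6, 7.0]
opening: 0.0425
grasp_force: 36.9
```

Request:
move_arm:
  offset:
    - [0.1,0,-0.08]
    - [0,0,0]
    - [0,0,0]
    - [0,0,0]
    - [0,0,0]
  twist:
    - [0,0,0]
    - [0,0,0]
    - [0,0,0]
    - [0,0,0]
    - [0,0,0]
  grip: [0,0.65,0.9,0.9,0.9]

```text
time: 9.0
ee_pos: [0.5514, -0.4202, 0.0695]
tcp_rot: [180.0, -49.9, -64.0]
wrist_force: [-0.4, 0.7, 0.2]
opening: 0.0768
grasp_force: 0.0
```

Request:
move_arm:
  offset:
    - [0,0,0]
    - [0,0,-1]
    - [0,0,-3]
    - [0,0,-4]
    - [0,0,-4]
  twist:
    - [0,0,0]
    - [0,0,0]
    - [0,0,0]
    - [0,0,0]
    - [0,0,0]
  grip: [0.9,0.9,0.9,0.9,0.9]

```text
time: 9.5
ee_pos: [0.5101, -0.3367, 0.1477]
tcp_rot: [180.0, -49.9, -64.0]
wrist_force: [1.4, 0.1, 0.6]
opening: 0.0772
grasp_force: 0.0
```

```bash
python3 - <<'E'
from plan import *
o,p,A=cur();print(p,o["q"].round(1),o["opening"])
from scipy.optimize import least_squares
a=viewer.camera("scene");W=cloud(a).reshape(-1,3)
cv2.imwrite("pics/w.png",cv2.resize(a["color"][180:300,340:480,::-1],None,fx=4.5,fy=4.5))
B=W[np.isfinite(W[:,0])];B=B[(np.hypot(B[:,0]-.555,B[:,1]+.428)<.03)&(B[:,2]>.05)&(B[:,2]<.13)]
def res(v):
    k=np.array([v[3],v[4],1]);k/=np.linalg.norm(k);w=B-[v[0],v[1],.01];t=w@k+v[2];r=np.linalg.norm(w-(w@k)[:,None]*k,axis=1)
    return r-np.interp(t,[0,.067,.096,.115],[.022,.022,.010,.010])
r=least_squares(res,[.555,-.428,0,0,0],loss="soft_l1",f_scale=.002);print(len(B),r.x.round(4),"top z",B[:,2].max())
b=viewer.camera("top")
for n,c in(("s",a),("t",b)):
    for t in("oil_bottle","knob_grip","ratchet_lever"):
        print(n,t,[(np.round(x["position"]),round(x["p"],2),atz(c,x["position"],.104 if t[0]=="k" else .01 if t[0]=="o" else 0).round(3)[:2]) for x in finder.pinpoint(c,t)[:2]])
E
```

```text
[ 0.51011098 -0.33671443  0.1476796 ] [ -20.2  -20.7  -38.7   31.4  -32.  -148.3] 0.0772389381361324
274 [ 0.5533 -0.4249  0.0012  0.0299 -0.012 ] top z 0.12620276430826538
s oil_bottle [(array([413., 250.]), 0.85, array([ 0.561, -0.424]))]
s knob_grip [(array([354., 237.]), 0.85, array([ 0.401, -0.297])), (array([388., 266.]), 0.48, array([ 0.345, -0.441]))]
s ratchet_lever [(array([387., 268.]), 0.62, array([ 0.449, -0.393]))]
t oil_bottle [(array([428., 201.]), 0.57, array([ 0.55 , -0.436]))]
t knob_grip [(array([398., 235.]), 0.77, array([ 0.419, -0.307]))]
t ratchet_lever [(array([420., 224.]), 0.68, array([ 0.469, -0.402]))]
```

View pics/w.png

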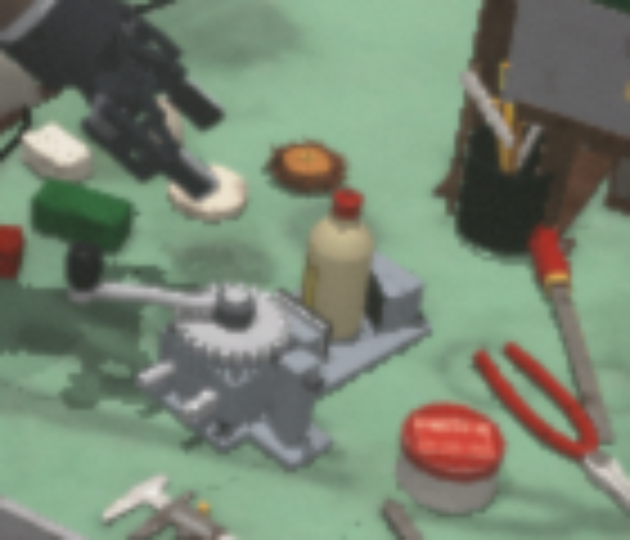

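The bottle stands at about (0.554,-0.426) between the open jaws, out of the hand, and the lever is still at its stop with the knob at crop (85,265). Next is the knob.

```bash
cat >> plan.py <<'E'
PIV=np.array([.458,-.397]);A0=122.6
def knob(th,z=.111,flip=1,lag=0):
    a=A0+np.degrees(th);k=PIV+.1*az(a)[:2];y=flip*az(a+90-lag)
    return np.array([k[0],k[1],z]),Rzy(-Z,y)
E
python3 - <<'E'
from plan import *
o,p,A=cur()
for f in(1,-1):
    for lag in(0,30):
        for th in(0,1.047):
            k,M=knob(th,flip=f,lag=lag if th else 0);print(f,lag,th,k.round(4),wrist(k,M)[:4],np.degrees(R.from_matrix(A.T@M).magnitude()).round(0))
up=p+[0,0,.10];
for f in(1,-1):
    k,M=knob(0,z=.21,flip=f);rv=R.from_matrix(A.T@M).as_rotvec();print(f,rv.round(3))
    for s in(0,.25,.5,.75,1):
        B=A@R.from_rotvec(rv*s).as_matrix();print(wrist(up+(k-up)*s,B)[:4])
    both(k,M,max(5,int(np.ceil(np.linalg.norm(rv)/.14))),up,A)
print("up 10cm",(A.T@[0,0,10]).round(2))
E
```

```text
1 0 0 [ 0.4041 -0.3128  0.111 ] (np.float64(-37.7), np.float64(90.0), np.float64(-0.0), np.float64(-160.3)) 50.0
1 0 1.047 [ 0.3581 -0.4015  0.111 ] (np.float64(-48.3), np.float64(90.0), np.float64(-0.0), np.float64(129.1)) 81.0
1 30 0 [ 0.4041 -0.3128  0.111 ] (np.float64(-37.7), np.float64(90.0), np.float64(-0.0), np.float64(-160.3)) 50.0
1 30 1.047 [ 0.3581 -0.4015  0.111 ] (np.float64(-48.3), np.float64(90.0), np.float64(-0.0), np.float64(159.1)) 61.0
-1 0 0 [ 0.4041 -0.3128  0.111 ] (np.float64(-37.7), np.float64(90.0), np.float64(-0.0), np.float64(19.7)) 174.0
-1 0 1.047 [ 0.3581 -0.4015  0.111 ] (np.float64(-48.3), np.float64(90.0), np.float64(-0.0), np.float64(-50.9)) 120.0
-1 30 0 [ 0.4041 -0.3128  0.111 ] (np.float64(-37.7), np.float64(90.0), np.float64(-0.0), np.float64(19.7)) 174.0
-1 30 1.047 [ 0.3581 -0.4015  0.111 ] (np.float64(-48.3), np.float64(90.0), np.float64(-0.0), np.float64(-20.9)) 147.0
1 [ 0.052 -0.869 -0.108]
(np.float64(-20.4), np.float64(49.5), np.float64(-31.9), np.float64(-148.4))
(np.float64(-24.6), np.float64(59.2), np.float64(-22.3), np.float64(-148.6
[... 639 characters left out ...]
.float64(-33.8), np.float64(-44.4))
(np.float64(-28.0), np.float64(94.2), np.float64(-17.5), np.float64(-9.8))
(np.float64(-37.7), np.float64(90.0), np.float64(-0.0), np.float64(19.7))
twist [-0.0581, -0.0035, 0.1251]
offs [[-0.33, 0.39, -0.14], [-0.28, 0.43, -0.11], [-0.22, 0.47, -0.08], [-0.16, 0.5, -0.06], [-0.1, 0.51, -0.03], [-0.03, 0.52, 0.0], [0.03, 0.52, 0.03], [0.1, 0.51, 0.06], [0.16, 0.49, 0.09], [0.22, 0.46, 0.12], [0.28, 0.42, 0.14], [0.33, 0.37, 0.17], [0.37, 0.32, 0.19], [0.41, 0.26, 0.2], [0.44, 0.19, 0.21], [0.46, 0.13, 0.22], [0.47, 0.05, 0.22], [0.47, -0.02, 0.22], [0.47, -0.09, 0.22], [0.45, -0.16, 0.21], [0.43, -0.23, 0.2], [0.4, -0.29, 0.18]]
up 10cm [ 7.64  0.02 -6.45]
```

Request:
move_arm:
  offset:
    - [3.8,0,-3.2]
    - [3.8,0,-3.2]
    - [-0.4,0.4,-0.2]
    - [-0.4,0.4,-0.2]
    - [-0.3,0.5,-0.1]
  twist:
    - [0,0,0]
    - [0,0,0]
    - [-0.058,-0.003,0.125]
    - [-0.058,-0.003,0.125]
    - [-0.058,-0.003,0.125]
  grip: [0.9,0.9,0.6,0.6,0.6]

```text
time: 10.4
ee_pos: [0.4953, -0.3317, 0.2397]
tcp_rot: [-165.7, -46.6, -96.6]
wrist_force: [0.1, -0.0, 0.5]
opening: 0.0512
grasp_force: 0.0
```

Request:
move_arm:
  offset:
    - [-0.2,0.5,-0.1]
    - [-0.1,0.5,0]
    - [0,0.5,0]
    - [0,0.5,0]
    - [0.1,0.5,0.1]
  twist:
    - [-0.058,-0.003,0.125]
    - [-0.058,-0.003,0.125]
    - [-0.058,-0.003,0.125]
    - [-0.058,-0.003,0.125]
    - [-0.058,-0.003,0.125]
  grip: [0.6,0.6,0.6,0.6,0.6]

```text
time: 10.9
ee_pos: [0.4719, -0.3257, 0.2308]
tcp_rot: [-154.2, -32.8, -140.0]
wrist_force: [0.8, 0.3, 0.4]
opening: 0.0512
grasp_force: 0.0
```

Request:
move_arm:
  offset:
    - [0.2,0.5,0.1]
    - [0.2,0.5,0.1]
    - [0.3,0.4,0.1]
    - [0.3,0.4,0.2]
    - [0.4,0.3,0.2]
  twist:
    - [-0.058,-0.003,0.125]
    - [-0.058,-0.003,0.125]
    - [-0.058,-0.003,0.125]
    - [-0.058,-0.003,0.125]
    - [-0.058,-0.003,0.125]
  grip: [0.6,0.6,0.6,0.6,0.6]

```text
time: 11.4
ee_pos: [0.4471, -0.32, 0.2226]
tcp_rot: [-156.2, -16.5, -175.2]
wrist_force: [-0.4, 0.2, -0.3]
opening: 0.0514
grasp_force: 0.0
```

Request:
move_arm:
  offset:
    - [0.4,0.3,0.2]
    - [0.4,0.2,0.2]
    - [0.5,0.1,0.2]
    - [0.5,0,0.2]
    - [0.5,0,0.2]
  twist:
    - [-0.058,-0.003,0.125]
    - [-0.058,-0.003,0.125]
    - [-0.058,-0.003,0.125]
    - [-0.058,-0.003,0.125]
    - [-0.058,-0.003,0.125]
  grip: [0.6,0.6,0.6,0.6,0.6]

```text
time: 11.9
ee_pos: [0.4223, -0.3142, 0.2156]
tcp_rot: [-167.1, -4.0, 150.7]
wrist_force: [-0.1, 0.0, 0.2]
opening: 0.0513
grasp_force: 0.0
```

```bash
python3 - <<'E'
from plan import *
o,p,A=cur();print(p,o["q"].round(1))
k,M=knob(0,z=.17,flip=-1);to(k,M);both(k,M,5)
b=viewer.camera("top");W=cloud(b).reshape(-1,3)
E
```

```text
[ 0.42234371 -0.31424111  0.21560022] [-30.2   4.3   4.3  93.9 -12.9  -0.9]
rot total [-0.237 -0.014  0.496] rows 4.0 | then shift cm [ 1.11 -1.45  4.56] rows 1.0 | shift before rot [1.34 0.3  4.72]
twist [-0.0475, -0.0028, 0.0991]
offs [[0.27, 0.06, 0.94], [0.27, -0.01, 0.94], [0.27, -0.08, 0.94], [0.26, -0.15, 0.93], [0.24, -0.22, 0.92]]
```

Request:
move_arm:
  offset:
    - [0.3,0,0.9]
    - [0.3,0,0.9]
    - [0.3,-0.1,0.9]
    - [0.25,-0.15,0.9]
    - [0.2,-0.2,0.9]
  twist:
    - [-0.0475,-0.003,0.099]
    - [-0.0475,-0.003,0.099]
    - [-0.0475,-0.003,0.099]
    - [-0.0475,-0.003,0.099]
    - [-0.0475,-0.003,0.099]
  grip: [0.6,0.6,0.6,0.6,0.6]

```text
time: 12.45
ee_pos: [0.4038, -0.3129, 0.1721]
tcp_rot: [-180.0, 0.1, 122.9]
wrist_force: [-0.5, 0.9, 0.1]
opening: 0.0514
grasp_force: 0.0
```

```bash
python3 - <<'E'
from plan import *
o,p,A=cur();print(p,o["q"].round(1))
k,M=knob(0,flip=-1);to(k,M)
a=viewer.camera("scene")
cv2.imwrite("pics/k.png",cv2.resize(a["color"][180:300,310:450,::-1],None,fx=4.5,fy=4.5))
E
```

```text
[ 0.40375899 -0.31293546  0.17205133] [-37.7  -1.3  -5.4  85.9  -0.1  19.4]
rot total [-0.001  0.002  0.005] rows 1.0 | then shift cm [-0.    0.04  6.11] rows 2.0 | shift before rot [0.01 0.04 6.11]
```

View pics/k.png

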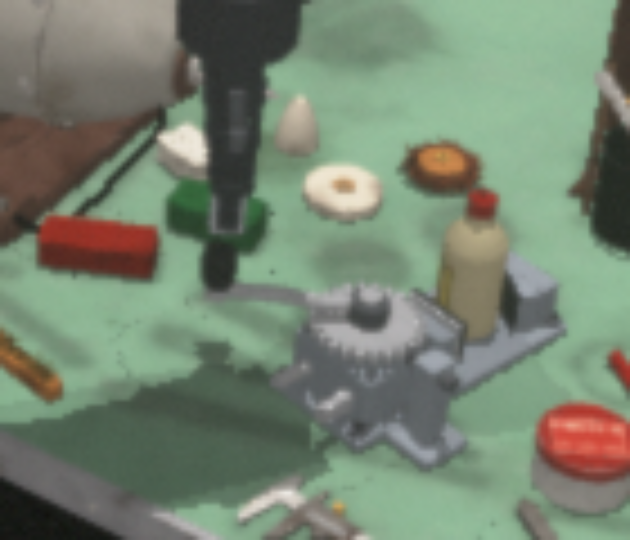

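The fingers are centred over the knob (crop (218,265)) and the bottle still stands. I'll descend and grip.

Request:
move_arm:
  offset:
    - [0,0,2.5]
    - [0,0,2.5]
    - [0,0,1.1]
    - [0,0,0]
    - [0,0,0]
  twist:
    - [0,0,0.005]
    - [0,0,0]
    - [0,0,0]
    - [0,0,0]
    - [0,0,0]
  grip: [0.6,0.6,0.6,0.6,0.2]
  force: 50

```text
time: 13.0
ee_pos: [0.4043, -0.3129, 0.1131]
tcp_rot: [-179.9, 0.2, 122.8]
wrist_force: [0.5, -0.6, 0.6]
opening: 0.0376
grasp_force: 0.0
```

Request:
move_arm:
  offset:
    - [0,0,0]
    - [0,0,0]
    - [0,0,0]
    - [0,0,0]
  twist:
    - [0,0,0]
    - [0,0,0]
    - [0,0,0]
    - [0,0,0]
  grip: [0,0,0,0]

```text
time: 13.4
ee_pos: [0.4033, -0.3138, 0.114]
tcp_rot: [-179.8, 0.3, 122.7]
wrist_force: [-8.2, -4.6, 4.4]
opening: 0.0223
grasp_force: 48.9
```

```bash
cat >> plan.py <<'E'
def arc(th0,th1,n):
    """rows along the lever's arc, tool turning with it (flip -1)"""
    o=[]
    for i in range(n):
        a,b=th0+(th1-th0)*i/n,th0+(th1-th0)*(i+1)/n
        p,A=knob(a,flip=-1);q,_=knob(b,flip=-1);o.append((A.T@(q-p)*100).round(2).tolist())
    k,M=knob(th0,flip=-1);_,M2=knob(th1,flip=-1);print(o[0],o[-1],"twist/row",(R.from_matrix(M.T@M2).as_rotvec()/n).round(4))
def ang():
    o,p,A=cur();d=p[:2]-PIV
    print("t",o["time"],"lever est",(np.radians((np.degrees(np.arctan2(d[1],d[0]))-A0)%360)).round(3),"r",np.linalg.norm(d).round(4),"z",p[2].round(4),"tool yaw est",(np.degrees(np.arctan2(-A[1,1],-A[0,1]))-A0-90)%360,"F",np.round(o["wrist_force"],1),"open",round(o["opening"],4),"grip",round(o["grasp_force"],1))
E
python3 - <<'E'
from plan import *
ang();arc(0,1.047,12)
E
```

```text
t 13.4 lever est 0.013 r 0.0996 z 0.114 tool yaw est 0.07331043823762684 F [-8.2 -4.6  4.4] open 0.0223 grip 48.9
[-0.04, -0.87, 0.0] [-0.04, -0.87, 0.0] twist/row [ 0.      0.     -0.0873]
```

Request:
move_arm:
  offset:
    - [0,-0.87,0]
    - [0,-0.87,0]
    - [0,-0.87,0]
    - [0,-0.87,0]
    - [0,0,0]
  twist:
    - [0,0,-0.087]
    - [0,0,-0.087]
    - [0,0,-0.087]
    - [0,0,-0.087]
    - [0,0,0]
  grip: [0,0,0,0,0]

```text
time: 13.9
ee_pos: [0.3784, -0.3356, 0.1141]
tcp_rot: [-180.0, 0.3, 142.8]
wrist_force: [5.8, 1.9, 0.4]
opening: 0.0227
grasp_force: 49.3
```

```bash
python3 - <<'E'
from plan import *
ang();_,p,A=cur();k,M=knob(.349,flip=-1,z=.1112);to(k,M)
E
```

```text
t 13.9 lever est 0.345 r 0.1005 z 0.1141 tool yaw est 20.18961505407742 F [5.8 1.9 0.4] open 0.0227 grip 49.3
rot total [-0.     0.006  0.003] rows 1.0 | then shift cm [-0.05 -0.04  0.29] rows 1.0 | shift before rot [-0.05 -0.04  0.29]
```

Request:
move_arm:
  offset:
    - [0,-0.87,0]
    - [0,-0.87,0]
    - [0,-0.87,0]
    - [0,-0.87,0]
    - [0,-0.87,0]
  twist:
    - [0,0,-0.087]
    - [0,0,-0.087]
    - [0,0,-0.087]
    - [0,0,-0.087]
    - [0,0,-0.087]
  grip: [0,0,0,0,0]

```text
time: 14.4
ee_pos: [0.3593, -0.3738, 0.1141]
tcp_rot: [-179.9, 0.3, 167.8]
wrist_force: [8.6, 2.7, -2.4]
opening: 0.0227
grasp_force: 49.2
```

```bash
python3 - <<'E'
from plan import *
ang()
E
```

```text
t 14.4 lever est 0.771 r 0.1014 z 0.1141 tool yaw est 45.2033511635579 F [ 8.6  2.7 -2.4] open 0.0227 grip 49.2
```

Request:
move_arm:
  offset:
    - [-0.1,-0.87,0]
    - [-0.1,-0.87,0]
    - [-0.1,-0.85,0]
    - [0,0,0]
    - [0,0,0]
  twist:
    - [0,0,-0.087]
    - [0,0,-0.087]
    - [0,0,-0.087]
    - [0,0,0]
    - [0,0,0]
  grip: [0,0,0,0,0]

```text
time: 14.9
ee_pos: [0.3566, -0.3992, 0.1141]
tcp_rot: [-179.8, -0.0, -177.5]
wrist_force: [-6.5, 5.2, 5.4]
opening: 0.0222
grasp_force: 50.2
```

```bash
python3 - <<'E'
from plan import *
ang();_,p,A=cur();k,M=knob(1.06,flip=-1,z=.114);to(k,M)
E
```

```text
t 14.9 lever est 1.024 r 0.1014 z 0.1141 tool yaw est 59.88806678871083 F [-6.5  5.2  5.4] open 0.0222 grip 50.2
rot total [-0.003 -0.    -0.015] rows 1.0 | then shift cm [-0.14 -0.37  0.01] rows 1.0 | shift before rot [-0.14 -0.37  0.01]
```

Request:
move_arm:
  offset:
    - [0,-0.3,0]
    - [0,0,0]
    - [0,0,0]
  twist:
    - [0,0,-0.01]
    - [0,0,0]
    - [0,0,0]
  grip: [0,0,0]

```text
time: 15.2
ee_pos: [0.3566, -0.4013, 0.114]
tcp_rot: [-179.9, -0.0, -176.9]
wrist_force: [-7.4, 10.2, 7.1]
opening: 0.0224
grasp_force: 50.3
```

```bash
python3 - <<'E'
from plan import *
ang()
a=viewer.camera("scene");W=cloud(a)
cv2.imwrite("pics/z.png",cv2.resize(a["color"][180:300,310:450,::-1],None,fx=4.5,fy=4.5))
P=W.reshape(-1,3);P=P[np.isfinite(P[:,0])]
d=P[:,:2]-PIV;r=np.hypot(*d.T);th=(np.degrees(np.arctan2(d[:,1],d[:,0]))-A0)%360
m=(r>.035)&(r<.08)&(P[:,2]>.078)&(P[:,2]<.096)&(th>30)&(th<90);print(m.sum(),"arm angle",np.radians(np.median(th[m])) if m.any() else 0)
B=P[(np.hypot(P[:,0]-.558,P[:,1]+.428)<.035)&(P[:,2]>.05)&(P[:,2]<.13)];print("cap",B[B[:,2]>.105].mean(0),"body",B[B[:,2]<.077].mean(0))
E
```

```text
t 15.2 lever est 1.045 r 0.1015 z 0.114 tool yaw est 60.501213600053404 F [-7.4 10.2  7.1] open 0.0224 grip 50.3
0 arm angle 0
cap [ 0.55430768 -0.42874307  0.11404753] body [ 0.54279606 -0.43237976  0.06391667]
```

View pics/z.png

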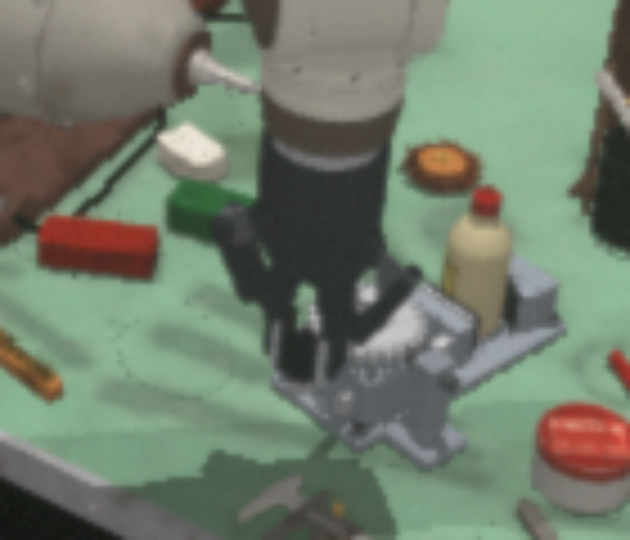

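The hand holds the knob at about 1.03 rad (crop (300,340)). The bottle is upright and pressed into the V jaw (crop (480,270)).

```bash
python3 - <<'E'
from workcell import bot
print(bot.job_done())
E
```

```text
the job is handed in; nothing more can be done
None
```

I stood the bottle upright in the clamp and handed the job in with the knob held at an estimated 1.03 rad, inside the fourth-click band of 0.94–1.155; no verdict came back, and I did not measure the pad's force on the bottle.

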